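# Nest the loose channel bracket over its mate in the parts tray

### The arm

A 6-joint arm with a two-finger parallel gripper is mounted at the origin on the work surface. World frame = base frame: x ahead of the robot, y to its left, z up, the work surface at z = 0. Lengths are in m, angles in rad, forces in N, time in s.
With the tool pointing down it reaches from about 0.25 to 0.775 m from the base axis. Payload 4 kg.
Tool frame: the origin (TCP) lies midway between the tips of the shut fingers; the grasp point (between the pads) lies 19 mm behind it; z points along the fingers, y is the line along which they close (so a half turn about z gives the same grasp; the last joint's range is limited). The gripper opens to 85 mm and grips with 20 to 120 N. Pads are 22 mm wide; open, the fingers measure 114 mm over their backs; the gripper's body (76 mm by 85 mm) begins 54 mm behind the grasp point. The pads swing forward as they close: fully open they stand 13 mm farther back than shut.
Start: joints at [-1.213, 0.087, 1.371, -0, 1.684, -0.103], TCP at [0.245, -0.493, 0.231] pointing down, gripper open.
Joint ranges: [-3.1, 3.1], [-0.76, 2.03], [0.27, 2.55], [-1.08, 4.22], [0.17, 2.65], [-2.57, 2.57]. Speed limits (rad/s): [2.79, 2.79, 3.14, 3.14, 3.14, 3.14].

### API

Orientations are given as a rotation vector (axis times angle).
In Python, from plant import ctrl, snapshot, camera_params, close_job, sense gives the robot as it stands (ctrl), with the cameras as plain functions, the job as plain functions and the readings as plain functions.
- The arm moves only by the tool drive_effector, called after "Call:" by a JSON object that holds its "method" and its "body", one argument or row to a line. Schema: {"type":"object","properties":{"segments":{"type":"string"},"grip_n":{"type":"number"},"only":{"type":"string"},"quiet":{"type":"boolean"},"lines":{"type":"string"}},"required":["segments"],"additionalProperties":false}. segments is a string of 1 to 20 rows, parted by semicolons, with the numbers parted by commas; each row has 5 numbers: the finger opening in m, then dx, dy, dz in m, then a turn about the tool's z in rad; each row is the pose to reach, as a shift and turn from the pose commanded when the call began, along the tool's axes at that moment; what a row does not reach only later rows make up. A row lasts 1/12 s, in which the tool goes at most 0.0417 m and 0.125 rad, less where a joint would pass 70% of its speed; a pose out of reach is approached as far as the arm can. The fingers move at their own pace and stop on an object; grip_n is the grip in N (left out, the last holds). Time passes only in rows, so rows that do not move let the fingers close. The tool returns the time, the measured TCP pose, the force, the opening and the grip force at its end. only (a regular expression) keeps the lines of the reply that match it, lines (a string "A,B") keeps lines A to B, and quiet returns only ok. Input that does not fit is refused with a message, and nothing moves.
- sense(): the state, without advancing time (a new reading comes with each control period).
- snapshot(name): name is "scene" or "side" or "wrist"; returns (picture, depth): 384x512x3 uint8, red, green, blue; 384x512 float32, m along the optical axis (not along the pixel's ray), 0 where there is no reading.
- camera_params(name): a dict with "K" (3x3 intrinsics, pixels), "R" (3x3) and "t" (3): a world point X has camera coordinates R X + t; the wrist camera has in their place "T_tool_cam" (4x4, takes a point from camera to tool coordinates, whose origin is the TCP and whose axes are the flange's). Camera axes: x right, y down, z forward; pixel columns grow to the right and rows downward; lengths in m; the calibration is good to about 2 mm. A picture is of the moment at which its call begins: read the wrist's pose just before it. camera_params takes no time and is no camera call.
- close_job(): hands the job in; it is judged then, once.
The state is a dict: "time_s": time; "joints": joint angles; "joint_velocities": joint speeds; "tau": joint torques, N m; "eef_pos": TCP position; "eef_rot": TCP orientation; "force": force on the tool from outside, world axes, zero at the start; "moment": the same for the moment, N m; "grip_width": finger opening in m; "gripper_force": force on a finger pad.
Only numpy, scipy, OpenCV 4.12 (cv2) and the standard library are available. Lean on these libraries where they do the work, as an engineer would, in place of code of your own. Each camera call takes 0.05 s, during which the arm holds its last target. There are 200 camera calls.

### The job

Put the loose channel bracket away in the parts tray the way the finished pair there is stored: turned over, open side down, and nested on the single bracket that lies open side up in its own compartment, so that each has one leg inside the other, lying right down flat with the ends about level. The compartment is only just wide enough for a nested pair, so the lower bracket will have to be slid over against one side wall to make room. Leave the other things where they are.

Things in the scene. Friction and masses are not known exactly. Their poses are not given: they have to be found in the camera images.
- loose: Loose plain aluminium U-channel bracket, starts on the bare bench, open side up: 60 mm long, 44 wide, 30 high, web and legs 6 thick (32 between the legs), about 0.09 kg. Origin: centre of the web's closed outer face; x along the length, y across the legs, z to the open side (up at the start). Its ends are flat; it stands steadily on its web, on the side of a leg or on its leg edges.
- seated: The single bracket lying open side up in a tray compartment, loose, about 5 mm clear of both side walls, length along the compartment; size, origin and axes as the loose one. Nested on it, a flipped bracket's closed face is 36 mm above this one's origin, 6 to 10 mm to one side of it.
- tray: Grey parts tray fixed to the bench, 162 x 186 mm, 36 high. Origin: centre of the underside; x along the three compartments, y across, z up. They are centred at y = -60, 0, +60 mm, each 54 wide, 150 long inside, floor at z = 5 mm, 6 mm walls up to z = 36. The finished pair is at y = +60; the single bracket and the boss head share the other two, either way.
- pair_lower: Lower bracket of the finished pair in the compartment at tray y = +60 mm, same size and axes, open side up. To be left alone.
- pair_upper: Upper bracket of the finished pair, same size and axes, open side down, so its z points down. To be left alone.
- boss_head: Steel boss head (rod clamp holder) with two thumbscrews, 68 x 22 mm, 35 mm high, lying in a compartment. Origin: centre of the underside. To be left alone.
- flask: Round-bottomed glass flask, 96 mm in diameter and 158 mm high, standing in a cork ring at the far side of the bench. Origin at its bottom, z up. To be left alone.
- cork_ring: Cork ring 110 mm in diameter, 30 mm high, under the flask. Origin: centre of the underside. To be left alone.
- beaker: Glass beaker, 72 mm in diameter, 95 mm high, on the left. Origin: centre of the underside. To be left alone.
- wash_bottle: White plastic bottle with a blue cap, 66 mm in diameter, 150 mm high, far left. Origin: centre of the underside. To be left alone.
- jar: Amber glass jar with a black cap, 60 mm in diameter, 70 mm high, far right. Origin: centre of the underside. To be left alone.
- spanner: Steel open-ended spanner lying on the bench near the robot, between the tray and the loose bracket. Origin on its underside. To be left alone.
- screwdriver: Screwdriver lying on the bench beyond the loose bracket. Origin on its underside. To be left alone.

How it is judged:
At the end, for the whole second after the job is handed in: In the tray: single bracket flat, open side up; loose one on it, open side down (both within 7 degrees, parallel within 7), set 4.5 to 11.5 mm aside so each has a leg in the other, closed faces 33 to 39 mm apart, ends level within 10 mm, at rest (angle between loose's own z axis and vertical above 3.02 rad and angle between seated's own z axis and vertical below 0.12 rad and angle between the x axis of loose and the x axis of seated, either way round below 0.12 rad and z of loose in the frame of seated between 0.033 and 0.039 m and (y of loose in the frame of seated between 0.0045 and 0.0115 m or y of loose in the frame of seated between -0.0115 and -0.0045 m) and x of loose in the frame of seated between -0.01 and 0.01 m and z of seated in the frame of tray between 0.002 and 0.008 m and y of seated in the frame of tray between -0.09 and 0.09 m and x of seated in the frame of tray between -0.06 and 0.06 m and linear speed of each of loose, seated below 0.02 m/s); the robot touches nothing.
It fails at once if the finished pair or the boss head is displaced (distance of any of pair_lower, pair_upper from where it was at the start of the episode above 0.02 m or distance of boss_head from where it was at the start of the episode above 0.03 m).
It fails at once if the glassware, bottles or tools on the bench are knocked about (distance of any of flask, cork_ring, beaker, wash_bottle, jar, spanner, screwdriver from where it was at the start of the episode above 0.03 m or angle between flask's own z axis and vertical above 0.4 rad).
It also fails if it takes over 70 s, if anything falls off the work surface, if the arm or the gripper's body presses on something with over 40 N, if the wrist force passes 120 N, or if a joint passes its speed limit or range.

## Working session

There is one attempt and no reset: what is moved stays moved. The work goes in short steps, Python scripts to look and compute and a tool call to move; the robot and the scene stay as the last step left them, time stands still between calls to the robot, and variables do not carry over. Pictures are saved under pics/ and viewed, at most 10 in all, crops included, and the job is handed in when it is done.

```bash
ls; mkdir -p pics; cat > h.py <<'E'
import numpy as np, cv2
from plant import ctrl, snapshot, camera_params, close_job, sense
from scipy.spatial.transform import Rotation as Ro
def cam(name):
    s=sense(); p=camera_params(name); K=np.array(p["K"])
    if name=="wrist":
        T=np.eye(4);T[:3,:3]=Ro.from_rotvec(s["eef_rot"]).as_matrix();T[:3,3]=s["eef_pos"]
        M=T@np.array(p["T_tool_cam"])
    else:
        W=np.eye(4);W[:3,:3]=p["R"];W[:3,3]=p["t"];M=np.linalg.inv(W)
    im,d=snapshot(name)
    return im,d,K,M
def cloud(d,K,M):
    v,u=np.mgrid[:d.shape[0],:d.shape[1]]
    P=np.stack([(u-K[0,2])/K[0,0]*d,(v-K[1,2])/K[1,1]*d,d],-1)
    X=P@M[:3,:3].T+M[:3,3]; X[d==0]=np.nan
    return X
E
python3 - <<'E'
from h import *
s=sense();print({k:np.round(v,3) for k,v in s.items()})
print(Ro.from_rotvec(s["eef_rot"]).as_matrix().round(3))
for n in("scene","side","wrist"):
    im,d,K,M=cam(n);cv2.imwrite(f"pics/{n}0.png",im[...,::-1]);print(n,M.round(3).tolist(),K[0,0]);np.savez(f"{n}0.npz",im=im,d=d,K=K,M=M)
print(camera_params("wrist")["T_tool_cam"])
a=[cv2.imread(f"pics/{n}0.png") for n in("scene","side")]
E
```

```text
pics
plant.py
{'time_s': np.float64(0.0), 'joints': array([-1.213,  0.088,  1.372,  0.   ,  1.684, -0.103]), 'joint_velocities': array([-0.002, -0.001,  0.002,  0.001, -0.001, -0.   ]), 'tau': array([-1.0000e-03, -3.5187e+01, -3.1327e+01, -0.0000e+00,  1.1000e-02,
        0.0000e+00]), 'eef_pos': array([ 0.244, -0.492,  0.23 ]), 'eef_rot': array([-3.056, -0.717,  0.   ]), 'force': array([-0.202,  0.204, -0.388]), 'moment': array([-0.051, -0.035, -0.   ]), 'gripper_force': np.float64(0.0), 'grip_width': np.float64(0.086)}
[[ 0.896  0.445 -0.001]
 [ 0.445 -0.896  0.002]
 [ 0.    -0.002 -1.   ]]
scene [[-0.718, 0.556, -0.418, 0.981], [0.695, 0.56, -0.45, 0.466], [-0.016, -0.614, -0.789, 0.758], [0.0, 0.0, 0.0, 1.0]] 369.6796602326296
side [[-0.98, -0.128, 0.151, 0.399], [-0.198, 0.634, -0.748, 0.985], [-0.0, -0.763, -0.647, 0.84], [0.0, 0.0, 0.0, 1.0]] 441.9143021568054
wrist [[0.445, -0.863, -0.239, 0.305], [-0.896, -0.429, -0.118, -0.462], [-0.001, 0.266, -0.964, 0.373], [0.0, 0.0, 0.0, 1.0]] 279.4417892587999
[[ 1.03788183e-04 -9.63834513e-01 -2.66501448e-01  6.79013701e-02]
 [ 9.99999442e-01 -1.80149453e-04  1.04097891e-03 -1.92763082e-04]
 [-1.05134149e-03 -2.66501407e-01  9.63833956e-01 -1.43078736e-01]
 [ 0.00000000e+00  0.00000000e+00  0.00000000e+00  1.00000000e+00]]
```

View pics/scene0.png

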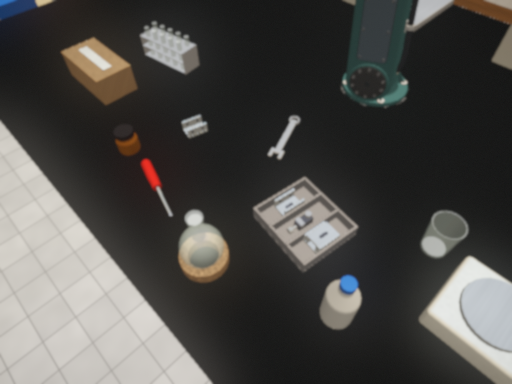

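View pics/side0.png

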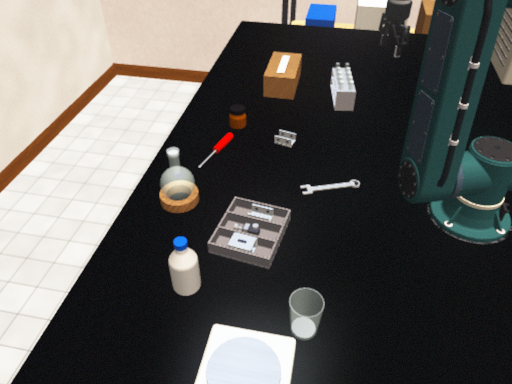

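The scene view shows the loose bracket at about (195,126), the tray at about (305,222), the spanner at (285,137) and the screwdriver at (157,187). In the side view the loose bracket is at (285,138) and the tray at (252,232). Next I'll turn these into positions using depth.

```bash
python3 - <<'E'
from h import *
for n,(lu,lv),(tu,tv) in(("scene",(195,126),(305,222)),("side",(285,138),(252,232))):
    z=np.load(n+"0.npz");im=z["im"];X=cloud(z["d"],z["K"],z["M"])
    for nm,u,v,r in(("loose",lu,lv,22),("tray",tu,tv,62)):
        vv,uu=np.mgrid[:384,:512];w=(abs(uu-u)<r)&(abs(vv-v)<r)&(X[...,2]>0.012)&(X[...,2]<.08)
        c,lab,st,_=cv2.connectedComponentsWithStats(w.astype(np.uint8)*255)[0:4]
        k=1+np.argmax(st[1:,4]);P=X[lab==k]
        print(n,nm,st[k],P.min(0).round(3),P.max(0).round(3),P.mean(0).round(3))
        h=P[P[:,2]>np.percentile(P[:,2],60)]
        (c,s,a)=cv2.minAreaRect(h[:,:2].astype(np.float32)*1000);print("  rect",np.round(c,1),np.round(s,1),round(a,1),"ztop",np.percentile(P[:,2],[50,90,98]).round(4))
        h=P;(c,s,a)=cv2.minAreaRect(h[:,:2].astype(np.float32)*1000);print("  rect all",np.round(c,1),np.round(s,1),round(a,1))
    b=X[300:,450:]if n=="x" else X[180:200,300:330];print("bench z",np.nanmedian(b[...,2]))
    a,b_,c_,d_=(lu-30,lu+30,lv-22,lv+22);im1=cv2.resize(im[c_:d_,a:b_,::-1],None,fx=6,fy=6,interpolation=2)
    im2=cv2.resize(im[tv-55:tv+55,tu-65:tu+65,::-1],None,fx=4,fy=4,interpolation=2)
    o=np.zeros((440,890,3),np.uint8);o[:264,:360]=im1;o[:440,365:365+520]=im2;cv2.imwrite(f"pics/c_{n}.png",cv2.resize(o,None,fx=.85,fy=.85))
E
```

```text
scene loose [187 123  20  13 118] [ 0.524 -0.242  0.012] [ 0.584 -0.221  0.032] [ 0.554 -0.23   0.023]
  rect [ 554.5 -230.4] [ 9.  59.3] 75.6 ztop [0.0238 0.0304 0.0319]
  rect all [ 554.  -230.3] [ 9.2 60.6] 75.4
scene tray [ 253  177  105   93 3122] [0.48  0.093 0.012] [0.666 0.299 0.045] [0.577 0.206 0.031]
  rect [573.4 195.9] [185.8 163.1] 81.9 ztop [0.034  0.0405 0.0426]
  rect all [572.8 195.8] [187.2 164.3] 82.1
bench z 0.005229727918909077
side loose [275 130  22  15 163] [ 0.511 -0.276  0.012] [ 0.578 -0.214  0.03 ] [ 0.545 -0.248  0.021]
  rect [ 544.3 -246.6] [53.1 58.8] 76.7 ztop [0.0218 0.0273 0.029 ]
  rect all [ 544.3 -246.9] [51.8 60.8] 74.8
side tray [ 208  197   84   69 2713] [0.477 0.093 0.012] [0.662 0.301 0.043] [0.57  0.208 0.028]
  rect [568.9 197.7] [190.3 162.6] 81.5 ztop [0.0299 0.0376 0.0399]
  rect all [569.  197.2] [191.3 162.8] 81.7
bench z -0.001734833308111916
```

View pics/c_side.png

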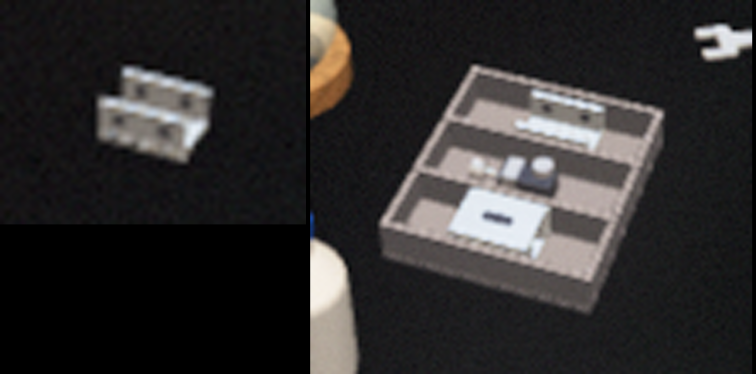

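The side crop shows the finished pair in the bottom compartment (tray y=+60), the boss head in the middle one, and the single bracket in the top one, which is the one nearest the loose bracket (y=-60). I'll go above the loose bracket for a close look.

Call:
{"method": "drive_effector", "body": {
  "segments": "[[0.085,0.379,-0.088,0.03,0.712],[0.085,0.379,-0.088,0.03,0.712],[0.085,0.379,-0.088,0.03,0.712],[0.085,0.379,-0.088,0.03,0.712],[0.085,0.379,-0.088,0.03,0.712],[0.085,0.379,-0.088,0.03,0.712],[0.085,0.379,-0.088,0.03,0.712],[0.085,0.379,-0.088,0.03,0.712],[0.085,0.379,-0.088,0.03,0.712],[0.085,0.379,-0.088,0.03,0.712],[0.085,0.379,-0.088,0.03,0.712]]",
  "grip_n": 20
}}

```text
refused: segments: the value is not of type 'string' (schema: type "string"). Nothing was moved.
```

I used the wrong layout. The manual says rows parted by semicolons, with the numbers parted by commas; once more.

Call:
{"method": "drive_effector", "body": {
  "segments": "0.085,0.379,-0.088,0.03,0.712;0.085,0.379,-0.088,0.03,0.712;0.085,0.379,-0.088,0.03,0.712;0.085,0.379,-0.088,0.03,0.712;0.085,0.379,-0.088,0.03,0.712;0.085,0.379,-0.088,0.03,0.712;0.085,0.379,-0.088,0.03,0.712;0.085,0.379,-0.088,0.03,0.712;0.085,0.379,-0.088,0.03,0.712;0.085,0.379,-0.088,0.03,0.712;0.085,0.379,-0.088,0.03,0.712",
  "grip_n": 20
}}

```text
time_s: 1.07
eef_pos: [0.5487, -0.2397, 0.1994]
eef_rot: [-3.114, 0.381, 0.0]
force: [-0.7, 0.2, 0.5]
grip_width: 0.0849
gripper_force: 0.0
```

```bash
cat >> h.py <<'E'
def blob(X,lo,hi,cx,cy,r):
    w=(X[...,2]>lo)&(X[...,2]<hi)&(np.hypot(X[...,0]-cx,X[...,1]-cy)<r)
    P=X[w];q=cv2.minAreaRect((P[:,:2]*1000).astype(np.float32))
    return P,[np.round(v,1).tolist() for v in q],w
def totool(dw):
    R=Ro.from_rotvec(sense()["eef_rot"]).as_matrix();return (R.T@np.asarray(dw)).round(4)
E
python3 - <<'E'
from h import *
im,d,K,M=cam("wrist");cv2.imwrite("pics/w1.png",im[...,::-1]);X=cloud(d,K,M)
for lo,hi in((.01,.045),(.022,.04)):
    P,q,w=blob(X,lo,hi,.545,-.245,.06);print(len(P),q,np.percentile(P[:,2],[5,50,95]).round(4))
vv,uu=np.where(w);print(uu.min(),uu.max(),vv.min(),vv.max())
s=sense();print(s["eef_pos"],Ro.from_rotvec(s["eef_rot"]).as_matrix().round(3).tolist(),s["joints"].round(2))
# other objects
for n in("scene","side"):
    z=np.load(n+"0.npz");Y=cloud(z["d"],z["K"],z["M"])
    m=((Y[...,2]>.008)&(Y[...,2]<.3)&(Y[...,0]>.25)&(Y[...,0]<.85)&(abs(Y[...,1])<.5)).astype(np.uint8)
    c,l,st,ce=cv2.connectedComponentsWithStats(m)
    for i in range(1,c):
        if st[i,4]>40:Q=Y[l==i];print(n,ce[i].round(),Q.min(0).round(3),Q.max(0).round(3))
E
```

```text
657 [[549.7, -251.0], [43.8, 59.5], 75.6] [0.0202 0.0303 0.0316]
612 [[549.7, -251.0], [43.8, 59.4], 75.7] [0.0274 0.0304 0.0316]
242 281 138 189
[ 0.54658802 -0.24227128  0.1997254 ] [[0.97, -0.243, -0.002], [-0.243, -0.97, 0.002], [-0.002, -0.001, -1.0]] [-0.51  0.2   1.3   0.    1.64  1.3 ]
scene [186.  60.] [ 0.353 -0.5    0.009] [ 0.401 -0.491  0.08 ]
scene [191. 122.] [ 0.516 -0.278  0.009] [ 0.575 -0.259  0.032]
scene [197. 129.] [ 0.524 -0.242  0.008] [ 0.584 -0.22   0.032]
scene [126. 139.] [ 0.701 -0.351  0.008] [ 0.759 -0.292  0.075]
scene [153. 180.] [ 0.726 -0.236  0.009] [ 0.789 -0.043  0.029]
scene [305. 223.] [0.48  0.093 0.008] [0.666 0.299 0.045]
scene [202. 249.] [0.747 0.063 0.008] [0.85  0.156 0.176]
scene [443. 233.] [0.367 0.409 0.008] [0.443 0.479 0.099]
scene [340. 303.] [0.66  0.351 0.008] [0.72  0.416 0.154]
side [343. 100.] [ 0.336 -0.5    0.008] [ 0.396 -0.487  0.075]
side [238. 116.] [ 0.695 -0.349  0.008] [ 0.752 -0.287  0.072]
side [285. 137.] [ 0.511 -0.276  0.008] [ 0.578 -0.214  0.03 ]
side [220. 146.] [ 0.72  -0.237  0.008] [ 0.786 -0.042  0.028]
side [178. 185.] [0.741 0.06  0.008] [0.85  0.159 0.174]
side [250. 231.] [0.477 0.093 0.008] [0.662 0.301 0.043]
side [184. 268.] [0.65  0.361 0.008] [0.713 0.42  0.151]
side [306. 312.] [0.368 0.409 0.008] [0.438 0.481 0.096]
```

View pics/w1.png

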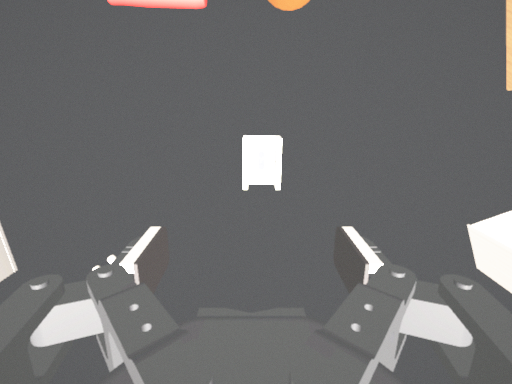

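The loose bracket shows cleanly at about (262,162). It measures 43.8 x 59.5 mm with its top at 30.4 mm, centred at (0.550,-0.251) and with its length at -14.4°, all consistent with the given sizes. I'll grip it across the legs, 10 mm toward the robot end.

```bash
python3 - <<'E'
from h import *
s=sense();print(s["time_s"],s["eef_pos"])
im,d,K,M=cam("wrist");s=sense();print(s["eef_pos"]);X=cloud(d,K,M)
P,q,w=blob(X,.01,.045,.545,-.245,.06);print(q)
print(totool(np.array([.540,-.2486,.001])-s["eef_pos"]))
E
```

```text
1.1167 [ 0.54658802 -0.24227128  0.1997254 ]
[ 0.54538433 -0.2439571   0.20021026]
[[549.4, -250.9], [43.8, 60.1], 75.7]
[-0.0036  0.0058  0.1992]
```

Call:
{"method": "drive_effector", "body": {
  "segments": "0.085,-0.004,0.004,0.1,0;0.085,-0.004,0.004,0.1,0;0.085,-0.004,0.004,0.1,0;0.085,-0.004,0.004,0.2,0;0.085,-0.004,0.004,0.2,0;0.085,-0.004,0.004,0.2,0;0.085,-0.004,0.004,0.2,0;0.04,-0.004,0.004,0.2,0;0.04,-0.004,0.004,0.2,0;0.04,-0.004,0.004,0.2,0;0.04,-0.004,0.004,0.2,0;0.04,-0.004,0.004,0.2,0;0.04,-0.004,0.004,0.2,0",
  "grip_n": 25
}}

```text
time_s: 2.25
eef_pos: [0.5419, -0.2496, 0.0046]
eef_rot: [3.114, -0.393, 0.008]
force: [-1.4, -1.4, 6.8]
grip_width: 0.0439
gripper_force: 27.7
```

Call:
{"method": "drive_effector", "body": {
  "segments": "0.04,0,0,-0.04,0;0.04,0,0,-0.08,0;0.04,0,0,-0.15,0;0.04,0,0,-0.15,0;0.04,0,0,-0.15,0;0.04,0,0,-0.15,0",
  "grip_n": 20
}}

```text
time_s: 2.75
eef_pos: [0.5414, -0.2488, 0.1549]
eef_rot: [3.114, -0.393, 0.01]
force: [0.4, 0.2, -2.9]
grip_width: 0.0433
gripper_force: 26.9
```

```bash
python3 - <<'E'
from h import *
s=sense();print(s["eef_pos"],s["force"],s["gripper_force"],s["grip_width"])
im,d,K,M=cam("wrist");cv2.imwrite("pics/w2.png",im[...,::-1]);X=cloud(d,K,M)
im,d,K,M=cam("side");Y=cloud(d,K,M);cv2.imwrite("pics/s2.png",cv2.resize(im[60:180,200:360,::-1],None,fx=4,fy=4))
E
```

```text
[ 0.54140627 -0.24883639  0.15486125] [ 0.38203573  0.20270401 -2.91318454] 26.858147978782654 0.04325998594842627
```

View pics/w2.png

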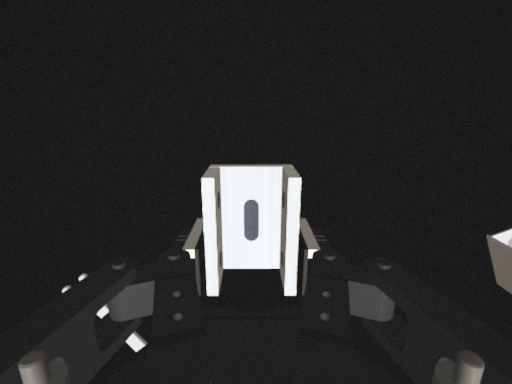

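The bracket is held level: legs at about x=205 and 297 px, the web slot at (251,220), and no droop. I'll carry it to the near end wall of the tray and use that wall's edge to tilt it about the pads, measuring the wall first.

Call:
{"method": "drive_effector", "body": {
  "segments": "0.04,-0.206,-0.407,0,-0.105;0.04,-0.206,-0.407,0,-0.105;0.04,-0.206,-0.407,0,-0.105;0.04,-0.206,-0.407,0,-0.105;0.04,-0.206,-0.407,0,-0.105;0.04,-0.206,-0.407,0,-0.105;0.04,-0.206,-0.407,0,-0.105;0.04,-0.206,-0.407,0,-0.105;0.04,-0.206,-0.407,0,-0.105;0.04,-0.206,-0.407,0,-0.105;0.04,-0.206,-0.407,0,-0.105;0.04,-0.206,-0.407,0,-0.105;0.04,-0.206,-0.407,0,-0.105;0.04,-0.206,-0.407,0,-0.105",
  "grip_n": 20
}}

```text
time_s: 4.02
eef_pos: [0.4405, 0.1969, 0.1491]
eef_rot: [3.131, -0.228, -0.006]
force: [0.4, -0.0, -1.3]
grip_width: 0.0438
gripper_force: 26.8
```

```bash
python3 - <<'E'
from h import *
im,d,K,M=cam("wrist");s=sense();cv2.imwrite("pics/w3.png",im[...,::-1]);X=cloud(d,K,M)
np.savez("w3.npz",im=im,X=X)
R=Ro.from_rotvec(s["eef_rot"]).as_matrix();print(s["eef_pos"],R[:,0].round(3),s["joints"].round(2))
# held bracket in tool frame
T=(X-s["eef_pos"])@R;w=(abs(T[...,0]-.01)<.035)&(abs(T[...,1])<.024)&(T[...,2]<.02)&(T[...,2]>-.045)
print("held",np.percentile(T[w],[2,10,50,90,98],axis=0).round(4).tolist())
# tray rim z .03-.045
e=np.array([.990,-.141]);n=np.array([.141,.990]);c=np.array([.571,.1965])
w2=(X[...,2]>.03)&(X[...,2]<.042)&~w&(X[...,0]>.47)
Q=X[w2][:,:2]-c;x=Q@e;y=Q@n
print(len(x),np.percentile(X[w2][:,2],[10,50,90]))
for y0 in np.arange(-.09,.09,.02):
    k=(abs(y-y0)<.008)&(x<-.06)
    if k.sum()>5:print(round(y0,3),k.sum(),np.percentile(x[k],[2,50,98]).round(4))
E
```

```text
[0.44099694 0.19626749 0.14955247] [ 0.989 -0.146 -0.003] [ 0.3  -0.03  1.65 -0.    1.52  2.02]
held [[-0.0208, -0.0229, -0.0395], [-0.0144, -0.0203, -0.0264], [0.0093, -0.0007, -0.0024], [0.0334, 0.0191, -0.0009], [0.0371, 0.022, -0.0002]]
10079 [0.03469327 0.03661759 0.04145666]
-0.09 214 [-0.0786 -0.0713 -0.0605]
-0.07 125 [-0.0786 -0.0759 -0.0733]
-0.05 126 [-0.0785 -0.0758 -0.0732]
-0.03 223 [-0.0784 -0.0732 -0.0603]
-0.01 135 [-0.0793 -0.0757 -0.0732]
0.01 138 [-0.0792 -0.0765 -0.0733]
0.03 243 [-0.0791 -0.073  -0.0601]
0.05 125 [-0.079  -0.0763 -0.0737]
0.07 124 [-0.079  -0.0763 -0.0736]
```

View pics/w3.png

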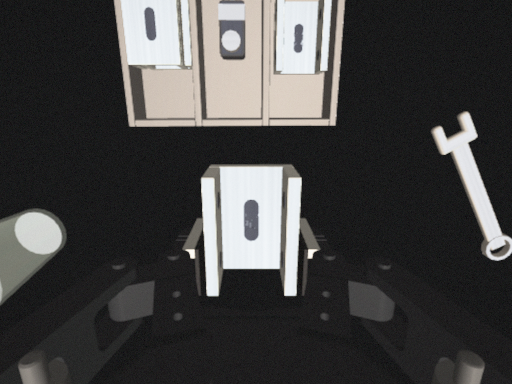

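The wrist view shows the near tray wall along row 122, with the single bracket at (303,37) in its compartment, the boss head at (232,25) and the finished pair at (152,30). The held bracket's web is 3.6 mm below the TCP and the wall face is 50 mm ahead. I'll start the tilt against the wall edge.

Call:
{"method": "drive_effector", "body": {
  "segments": "0.04,0.022,0,0.04,0;0.04,0.022,0,0.08,0;0.04,0.022,0,0.095,0;0.04,0.022,0,0.102,0;0.04,0.022,0,0.108,0;0.04,0.02,0,0.112,0;0.04,0.018,0,0.116,0;0.04,0.016,0,0.119,0;0.04,0.014,0,0.122,0;0.04,0.013,0,0.126,0;0.04,0.012,0,0.130,0;0.04,0.011,0,0.134,0;0.04,0.011,0,0.134,0;0.04,0.011,0,0.134,0",
  "grip_n": 20
}}

```text
time_s: 5.23
eef_pos: [0.4558, 0.1945, 0.0219]
eef_rot: [3.132, -0.231, 0.013]
force: [-3.1, -4.9, 8.2]
grip_width: 0.044
gripper_force: 32.6
```

```bash
python3 - <<'E'
from h import *
im,d,K,M=cam("wrist");s=sense();X=cloud(d,K,M)
R=Ro.from_rotvec(s["eef_rot"]).as_matrix();print(s["eef_pos"],s["force"])
T=(X-s["eef_pos"])@R;w=(T[...,0]>-.05)&(T[...,0]<.045)&(abs(T[...,1])<.014)&(T[...,2]<.01)&(T[...,2]>-.08)
t=T[w];
for a in np.arange(-.04,.045,.01):
    k=abs(t[:,0]-a)<.002
    if k.sum():print(round(a,3),k.sum(),np.percentile(t[k][:,2],[10,50,90]).round(4))
im2,d,K,M=cam("side");c=np.zeros((384,820,3),np.uint8);c[:,:512]=im[...,::-1];c[:300,512:812]=cv2.resize(im2[150:250,230:330,::-1],None,fx=3,fy=3);cv2.imwrite("pics/w4.png",c[:,:800])
E
```

```text
[0.45586479 0.19456098 0.02190397] [-1.3382943  -5.66381416  9.22814029]
-0.01 221 [0.0013 0.0022 0.0032]
0.0 261 [-0.0039 -0.0029 -0.002 ]
0.01 1590 [-0.0794 -0.0757 -0.0081]
0.02 344 [-0.0141 -0.0133 -0.0122]
0.03 415 [-0.0193 -0.0183 -0.0173]
0.04 755 [-0.024  -0.0229  0.0042]
```

View pics/w4.png

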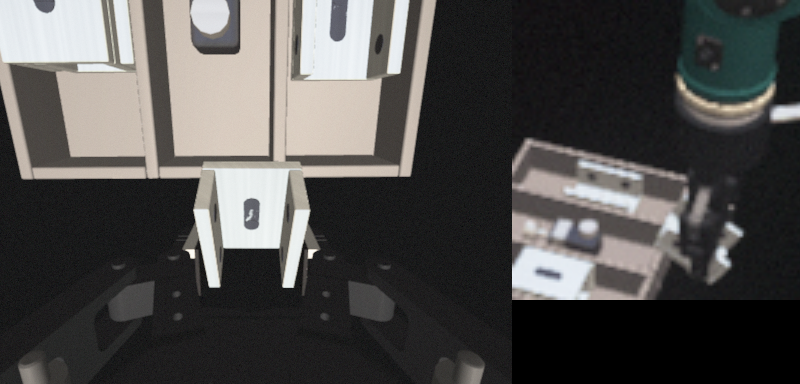

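The bracket has tilted about 27° about the pads (top edge at row 165, just over the wall). I'll continue down onto the bench and in toward the wall to bring it upright.

```bash
cat > tilt.py <<'E'
from h import *
im,d,K,M=cam("wrist");s=sense();X=cloud(d,K,M)
R=Ro.from_rotvec(s["eef_rot"]).as_matrix();print(s["eef_pos"],s["force"],"L",-.079-(s["eef_pos"][:2]-[.571,.1965])@[.990,-.141])
T=(X-s["eef_pos"])@R;w=(T[...,0]>-.06)&(T[...,0]<.045)&(abs(T[...,1])<.014)&(T[...,2]<.02)&(T[...,2]>-.068)
t=T[w]
for a in np.arange(-.03,.02,.005):
    k=abs(t[:,2]-a)<.001
    if k.sum():print("z",round(a,3),k.sum(),np.percentile(t[k][:,0],[10,50,90]).round(4))
E
```

Call:
{"method": "drive_effector", "body": {
  "segments": "0.04,-0.001,0,0.004,0;0.04,-0.001,0,0.007,0;0.04,-0.002,0,0.010,0;0.04,-0.002,0,0.012,0;0.04,-0.001,0,0.013,0;0.04,0.001,0,0.014,0;0.04,0.003,0,0.015,0;0.04,0.005,0,0.016,0;0.04,0.006,0,0.018,0;0.04,0.007,0,0.02,0;0.04,0.008,0,0.021,0;0.04,0.008,0,0.021,0;0.04,0.008,0,0.021,0",
  "grip_n": 20
}}

```text
time_s: 6.42
eef_pos: [0.4564, 0.1955, 0.0067]
eef_rot: [-3.133, 0.23, 0.015]
force: [-37.3, -5.6, 56.9]
grip_width: 0.0436
gripper_force: 45.6
```

```bash
python3 tilt.py
```

```text
[0.45640424 0.19545682 0.00673198] [-37.3754008   -6.05081999  57.13894323] L 0.03430271409585062
z -0.03 468 [0.0258 0.039  0.0422]
z -0.025 231 [0.0205 0.0218 0.0399]
z -0.02 194 [0.0159 0.0172 0.04  ]
z -0.015 171 [0.011  0.0121 0.04  ]
z -0.01 125 [0.0061 0.0074 0.0401]
z -0.005 137 [0.0014 0.0026 0.0401]
z 0.0 368 [-0.0027  0.0417  0.0444]
z 0.005 470 [-0.0442 -0.0218 -0.0092]
```

Tilt is 46°, with force building because the lower corner is on the bench. I'll ease up a little and go in toward the wall so its edge does the turning.

Call:
{"method": "drive_effector", "body": {
  "segments": "0.04,0,0,-0.008,0;0.04,0,0,-0.015,0;0.04,0,0,-0.015,0;0.04,0.002,0,-0.015,0;0.04,0.004,0,-0.015,0;0.04,0.006,0,-0.015,0;0.04,0.008,0,-0.014,0;0.04,0.008,0,-0.014,0",
  "grip_n": 20
}}

```text
time_s: 7.13
eef_pos: [0.4644, 0.1947, 0.0121]
eef_rot: [-3.132, 0.229, 0.017]
force: [-19.4, 0.9, 21.9]
grip_width: 0.0433
gripper_force: 42.4
```

```bash
python3 tilt.py
```

```text
[0.4643408  0.19472832 0.01209749] [-19.31657834   2.16686116  21.84906014] L 0.02634280604027657
z -0.03 151 [0.0226 0.0235 0.0243]
z -0.025 261 [0.0186 0.0358 0.0433]
z -0.02 118 [0.0142 0.0149 0.0379]
z -0.015 109 [0.0099 0.0106 0.0386]
z -0.01 145 [0.0055 0.0317 0.0366]
z -0.005 134 [0.0014 0.017  0.0323]
z 0.0 115 [-0.0028 -0.0017  0.0322]
z 0.005 455 [0.0324 0.0386 0.0435]
z 0.01 124 [-0.0452 -0.0226 -0.0111]
z 0.015 2 [-0.0242 -0.0194 -0.0147]
```

Call:
{"method": "drive_effector", "body": {
  "segments": "0.04,-0.006,0,0,0;0.04,-0.011,0,0,0;0.04,-0.011,0,0.003,0;0.04,-0.011,0,0.005,0;0.04,-0.009,0,0.006,0;0.04,-0.007,0,0.006,0;0.04,-0.005,0,0.006,0;0.04,-0.003,0,0.007,0;0.04,-0.001,0,0.007,0;0.04,-0.001,0,0.007,0",
  "grip_n": 20
}}

```text
time_s: 8.02
eef_pos: [0.4584, 0.1948, 0.0063]
eef_rot: [3.133, -0.229, -0.035]
force: [-36.2, 0.7, 41.6]
grip_width: 0.0437
gripper_force: 44.9
```

```bash
python3 tilt.py
```

```text
[0.45839067 0.19482463 0.00631549] [-36.20920934  -0.31339309  41.23267945] L 0.03224700701113685
z -0.03 391 [0.023  0.037  0.0418]
z -0.025 178 [0.0184 0.0195 0.0376]
z -0.02 176 [0.0138 0.0149 0.0377]
z -0.015 157 [0.0094 0.0107 0.0378]
z -0.01 125 [0.005  0.0062 0.0379]
z -0.005 130 [0.0008 0.0021 0.0381]
z 0.0 642 [0.0375 0.0411 0.0443]
z 0.005 626 [-0.0375 -0.0177 -0.0086]
z 0.01 1 [-0.0533 -0.0533 -0.0533]
```

The grip's torsional resistance is too high here, and it stays at 49°. The bracket now stands on its lower end edge and leans on the wall edge, so I'll relieve the load, open slightly and let it lean there. Then I can push its foot in to the wall.

Call:
{"method": "drive_effector", "body": {
  "segments": "0.04,-0.004,0,-0.001,0;0.04,-0.008,0,-0.001,0;0.04,-0.008,0,-0.001,0;0.04,-0.008,0,-0.001,0;0.052,-0.008,0,-0.001,0;0.052,-0.008,0,-0.001,0;0.052,-0.008,0,-0.001,0",
  "grip_n": 20
}}

```text
time_s: 8.65
eef_pos: [0.4598, 0.1944, 0.0037]
eef_rot: [3.133, -0.23, -0.0]
force: [-0.1, 0.4, -0.5]
grip_width: 0.0517
gripper_force: 0.0
```

```bash
python3 tilt.py
```

```text
[0.45960851 0.19432759 0.00360231] [-0.9799577   0.3994201   1.66862367] L 0.030971264680916474
z -0.03 203 [0.0195 0.0207 0.0369]
z -0.025 165 [0.0151 0.0162 0.0369]
z -0.02 168 [0.0107 0.0119 0.0369]
z -0.015 126 [0.0064 0.0075 0.0369]
z -0.01 141 [0.0021 0.0033 0.0369]
z -0.005 114 [-0.0027 -0.0015  0.0368]
z 0.0 54 [0.0373 0.0412 0.0441]
z 0.005 245 [-0.0501 -0.0302 -0.0121]
```

It leans stably at 49°. I'll lift out, drop in behind it with the fingers 30 mm apart, and push the leg edges toward the wall to stand it upright.

Call:
{"method": "drive_effector", "body": {
  "segments": "0.055,0,0,-0.035,0;0.055,0,0,-0.075,0;0.055,0,0,-0.085,0;0.055,0,0,-0.085,0;0.03,-0.045,0,-0.085,0;0.03,-0.045,0,-0.085,0;0.03,-0.045,0,-0.045,0;0.03,-0.045,0,-0.002,0;0.03,-0.045,0,-0.002,0;0.03,-0.045,0,-0.002,0",
  "grip_n": 20
}}

```text
time_s: 9.53
eef_pos: [0.4122, 0.2002, 0.0029]
eef_rot: [3.13, -0.229, -0.011]
force: [0.2, -0.1, 0.3]
grip_width: 0.0303
gripper_force: 0.0
```

Call:
{"method": "drive_effector", "body": {
  "segments": "0.03,0.008,0,0,0;0.03,0.014,0,0,0;0.03,0.02,0,0,0;0.03,0.025,0,0,0;0.03,0.03,0,0,0;0.03,0.034,0,0,0;0.03,0.036,0,0,0;0.03,0.038,0,0,0;0.03,0.038,0,0,0",
  "grip_n": 20
}}

```text
time_s: 10.28
eef_pos: [0.4463, 0.1957, 0.0025]
eef_rot: [3.132, -0.229, -0.024]
force: [-10.8, 4.1, -6.8]
grip_width: 0.0302
gripper_force: 5.5
```

```bash
python3 tilt.py
```

```text
[0.44630294 0.1957173  0.00254464] [-10.29515498   4.26108279  -6.08272466] L 0.044339729536905445
z 0.0 128 [-0.0098  0.0104  0.0179]
z 0.005 30 [-0.0533 -0.0464 -0.0158]
```

```bash
python3 - <<'E'
from h import *
im,d,K,M=cam("wrist");im2,d2,K2,M2=cam("side")
c=np.zeros((384,800,3),np.uint8);c[:,:490]=im[:,11:501,::-1];c[:300,495:795]=cv2.resize(im2[150:250,230:330,::-1],None,fx=3,fy=3);cv2.imwrite("pics/w5.png",c)
X=cloud(d,K,M);s=sense();R=Ro.from_rotvec(s["eef_rot"]).as_matrix();T=(X-s["eef_pos"])@R
w=(T[...,0]>0)&(T[...,0]<.05)&(abs(T[...,1])<.03)&(T[...,2]<-.03)
P=T[w];print(len(P),np.percentile(P,[2,20,50,80,98],axis=0).round(4).tolist())
E
```

```text
32788 [[0.0098, -0.0262, -0.1031], [0.0115, -0.0172, -0.095], [0.0194, -0.0007, -0.0784], [0.044, 0.0153, -0.0677], [0.0489, 0.0262, -0.0338]]
```

View pics/w5.png

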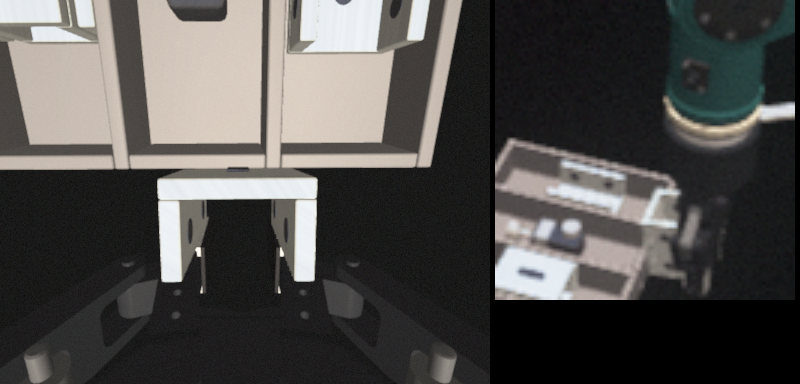

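The picture shows the bracket upright, with its end face at rows 178–198, legs toward the robot at x≈170 and 305, and web against the tray wall. Next I'll reach over the wall to the web side and tip it over toward the robot, open side down.

Call:
{"method": "drive_effector", "body": {
  "segments": "0.02,-0.025,0,0,0;0.02,-0.025,0,-0.04,0;0.02,-0.025,0,-0.08,0;0.02,-0.01,0,-0.085,0;0.02,0.03,0,-0.085,0;0.02,0.063,0,-0.085,0;0.02,0.063,0,-0.085,0;0.02,0.063,0,-0.05,0;0.02,0.063,0,-0.04,0;0.02,0.063,0,-0.04,0;0.02,0.063,0,-0.04,0",
  "grip_n": 20
}}

```text
time_s: 11.35
eef_pos: [0.5141, 0.1863, 0.0457]
eef_rot: [3.132, -0.229, -0.003]
force: [0.0, -0.4, -0.0]
grip_width: 0.0204
gripper_force: 0.0
```

```bash
python3 - <<'E'
from h import *
s=sense();print("L",-.079-(s["eef_pos"][:2]-[.571,.1965])@[.990,-.141])
im,d,K,M=cam("side");X=cloud(d,K,M)
e=np.array([.990,-.141]);n=np.array([.141,.990]);c=np.array([.571,.1965])
Q=(X[...,:2]-c);x=Q@e;y=Q@n;w=(x>-.13)&(x<-.07)&(abs(y+.018)<.03)&(X[...,2]>.045)&(X[...,2]<.075)&(im.min(-1)>110)
print(w.sum(),np.percentile(x[w],[5,50,95]).round(4),np.percentile(y[w],[5,50,95]).round(4),np.percentile(X[w][:,2],[50,95,99]).round(4))
E
```

```text
L -0.024087379080511645
126 [-0.1146 -0.0968 -0.088 ] [-0.0353 -0.0084  0.0074] [0.0562 0.0593 0.0611]
```

It's standing at 60 mm high, so I can tip it now.

Call:
{"method": "drive_effector", "body": {
  "segments": "0.02,-0.012,0,0,0;0.02,-0.024,0,0,0;0.02,-0.036,0,0,0;0.02,-0.048,0,0,0;0.02,-0.06,0,0,0;0.02,-0.07,0,0,0;0.02,-0.07,0,0,0;0.02,-0.03,0,-0.06,0;0.02,-0.03,0,-0.06,0;0.02,-0.03,0,-0.06,0",
  "grip_n": 20
}}

```text
time_s: 12.23
eef_pos: [0.491, 0.1912, 0.1124]
eef_rot: [-3.13, 0.231, -0.02]
force: [0.8, 1.4, 1.9]
grip_width: 0.0198
gripper_force: 0.0
```

```bash
python3 - <<'E'
from h import *
im,d,K,M=cam("wrist");im2,d2,K2,M2=cam("side")
c=np.zeros((384,800,3),np.uint8);c[:,:490]=im[:,11:501,::-1];c[:300,495:795]=cv2.resize(im2[150:250,230:330,::-1],None,fx=3,fy=3);cv2.imwrite("pics/w6.png",c)
for n,X in(("w",cloud(d,K,M)),("s",cloud(d2,K2,M2))):
    P,q,w=blob(X,.012,.07,.44,.205,.06)
    print(n,len(P),q,np.percentile(P[:,2],[5,50,95]).round(4))
    P,q,w=blob(X,.026,.034,.44,.205,.06);print(len(P),q)
print(sense()["eef_pos"])
E
```

```text
w 3083 [[447.3, 203.1], [58.3, 101.2], 82.1] [0.0245 0.0306 0.0366]
2463 [[446.8, 199.8], [40.1, 101.5], 82.8]
s 493 [[443.7, 201.9], [69.5, 103.4], 85.5] [0.0142 0.0274 0.0338]
312 [[443.8, 201.9], [69.5, 103.2], 85.5]
[0.486788   0.190952   0.10790631]
```

View pics/w6.png

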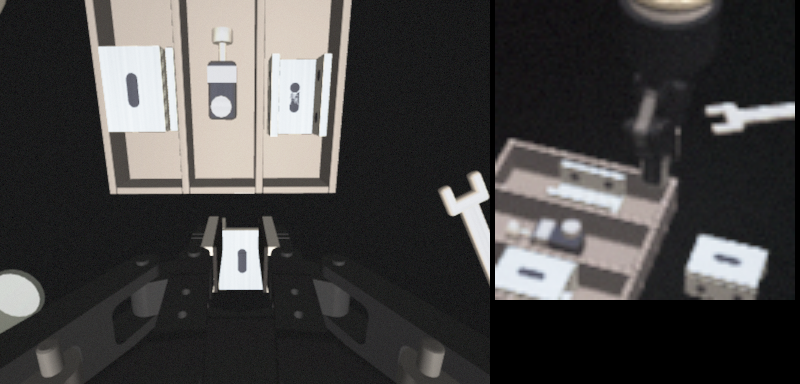

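The tip worked: the loose bracket now lies closed face up at about (240,258) in the wrist view. In the tray the single bracket is at (300,95), the boss head at (222,90) and the pair at (135,90), all undisturbed. I'll measure the loose and single brackets next.

```bash
cat >> h.py <<'E'
e=np.array([.990,-.1405]);n=np.array([.1405,.990]);c0=np.array([.571,.1965])
def tf(X): # approx tray frame, measured later
    Q=X[...,:2]-c0;return Q@e,Q@n,X[...,2]
def band(v,s=1000):return (np.percentile(v,[2,50,98])*s).round(1).tolist()
E
cat > meas.py <<'E'
from h import *
im,d,K,M=cam("wrist");s=sense();X=cloud(d,K,M);x,y,z=tf(X);print(s["time_s"],s["eef_pos"])
for nm,a in(("wall-93",-.09),("wall-30",-.03),("wall30",.03)):
    w=(abs(y-a)<.006)&(abs(z-.0365)<.003)&(x>-.07)&(x<.07)
    if w.sum()>20:print(nm,w.sum(),band(y[w]),"slope",np.polyfit(x[w],y[w],1)[0].round(4),"z",band(z[w]))
w=(abs(y)<.08)&(x<-.065)&(x>-.09)&(abs(z-.0365)<.003);print("end wall",w.sum(),band(x[w]) if w.sum() else 0)
for nm,lo,hi in(("seat low",-.086,-.066),("seat hi",-.054,-.034)):
    w=(y>lo)&(y<hi)&(z>.031)&(z<.039)&(abs(x)<.06)
    if w.sum()>20:
        print(nm,w.sum(),"x",band(x[w]),"y",band(y[w]),"z",band(z[w]),"sl",np.polyfit(x[w],y[w],1)[0].round(4))
w=(y>-.08)&(y<-.04)&(z>.009)&(z<.014)&(abs(x)<.06)
if w.sum()>20:print("seat web",w.sum(),"x",band(x[w]),"y",band(y[w]),"z",band(z[w]))
R=Ro.from_rotvec(s["eef_rot"]).as_matrix();T=(X-s["eef_pos"])@R
w=(x<-.088)&(x>-.21)&(y>-.06)&(y<.04)&(z>.027)&(z<.033)&(im.min(-1)>120)
m=cv2.morphologyEx(w.astype(np.uint8),cv2.MORPH_OPEN,np.ones((3,3)));P=X[m>0]
if len(P)>50:print("loose top",len(P),cv2.minAreaRect((P[:,:2]*1000).astype(np.float32)),band(P[:,2]))
E
python3 meas.py
```

```text
12.3833 [0.48531471 0.19076233 0.10629531]
wall-93 1630 [-93.5, -90.2, -87.6] slope 0.0003 z [33.9, 36.4, 38.0]
wall-30 1495 [-33.7, -30.8, -27.9] slope -0.0002 z [34.8, 36.5, 38.0]
wall30 2010 [26.0, 29.6, 35.7] slope 0.0041 z [34.0, 36.2, 37.8]
end wall 1682 [-78.9, -75.4, -66.7]
seat low 817 x [-31.8, -1.6, 25.7] y [-83.0, -79.5, -77.0] z [31.5, 35.4, 36.8] sl -0.0011
seat hi 739 x [-31.6, -1.4, 25.9] y [-45.0, -41.9, -39.2] z [32.6, 35.5, 37.0] sl 0.0004
seat web 2798 x [-31.8, -1.5, 25.6] y [-77.1, -63.0, -48.8] z [10.3, 11.7, 13.2]
loose top 2194 ((426.0491943359375, 200.9423828125), (39.25129318237305, 60.473411560058594), 82.21099090576172) [29.0, 30.4, 31.7]
```

Seated bracket measures x≈-3, y≈-60.7 mm, aligned with the tray. I'll turn the gripper a quarter turn and go above it.

Call:
{"method": "drive_effector", "body": {
  "segments": "0.03,0.081,0.043,0,-1.571;0.03,0.081,0.043,0,-1.571;0.03,0.081,0.043,0,-1.571;0.03,0.081,0.043,0,-1.571;0.03,0.081,0.043,0,-1.571;0.03,0.081,0.043,0,-1.571;0.03,0.081,0.043,0,-1.571;0.03,0.081,0.043,0,-1.571;0.03,0.081,0.043,0,-1.571;0.03,0.081,0.043,0,-1.571;0.03,0.081,0.043,0,-1.571;0.03,0.081,0.043,0,-1.571;0.03,0.081,0.043,0,-1.571;0.03,0.081,0.043,0,-1.571;0.03,0.081,0.043,0,-1.571",
  "grip_n": 20
}}

```text
time_s: 13.63
eef_pos: [0.5579, 0.1366, 0.1048]
eef_rot: [-2.378, -2.051, 0.004]
force: [-0.6, 0.3, -0.1]
grip_width: 0.03
gripper_force: 0.0
```

```bash
python3 meas.py; python3 - <<'E'
from h import *
s=sense();R=Ro.from_rotvec(s["eef_rot"]).as_matrix();p=s["eef_pos"];print(R[:,0].round(3),tf(p),s["joints"].round(2))
E
```

```text
13.6833 [0.55817498 0.13654148 0.10510996]
wall-93 928 [-94.0, -90.4, -88.0] slope 0.0013 z [33.8, 36.4, 37.8]
wall-30 1492 [-34.2, -31.1, -28.3] slope 0.001 z [34.2, 36.4, 37.9]
wall30 2346 [25.6, 29.3, 35.5] slope 0.0017 z [34.3, 36.2, 37.8]
end wall 2121 [-78.9, -75.3, -66.8]
seat low 553 x [-31.3, -3.6, 25.3] y [-83.2, -79.4, -77.4] z [31.4, 35.3, 36.7] sl 0.0095
seat hi 674 x [-46.1, -5.7, 26.1] y [-45.6, -41.8, -34.1] z [32.4, 35.4, 36.8] sl -0.028
seat web 2012 x [-31.8, -2.6, 25.7] y [-77.8, -64.5, -51.7] z [10.2, 11.6, 13.1]
loose top 4157 ((425.6758728027344, 199.6201171875), (43.390708923339844, 61.19336700439453), 81.58895111083984) [28.9, 30.4, 31.8]
[ 0.147  0.989 -0.001] (np.float64(-0.00427259446927079), np.float64(-0.061160848496695355), array(0.10510996)) [ 0.14  0.2   1.5  -0.    1.45  0.29]
```

Call:
{"method": "drive_effector", "body": {
  "segments": "0.03,0,0,0.04,0;0.03,0,0,0.075,0;0.03,0,0,0.088,0;0.03,0,0,0.088,0;0.03,0,0,0.088,0;0.03,-0.003,0,0.088,0;0.03,-0.006,0,0.088,0;0.03,-0.008,0,0.088,0;0.03,-0.01,0,0.088,0;0.03,-0.012,0,0.088,0;0.03,-0.0135,0,0.088,0;0.03,-0.0135,0,0.088,0;0.03,-0.0135,0,0.088,0",
  "grip_n": 20
}}

```text
time_s: 14.77
eef_pos: [0.5589, 0.1267, 0.0202]
eef_rot: [-2.376, -2.052, -0.014]
force: [2.2, 9.9, 1.5]
grip_width: 0.0302
gripper_force: 5.0
```

Call:
{"method": "drive_effector", "body": {
  "segments": "0.03,0.008,0,0,0;0.03,0.008,0,-0.04,0;0.03,0.008,0,-0.08,0;0.03,0.008,0,-0.09,0;0.03,0.008,0,-0.09,0;0.03,0.008,0,-0.09,0"
}}

```text
time_s: 15.27
eef_pos: [0.5587, 0.1308, 0.1093]
eef_rot: [2.376, 2.052, 0.002]
force: [-0.5, -0.9, -0.2]
grip_width: 0.0301
gripper_force: 0.0
```

```bash
python3 meas.py
```

```text
15.3167 [0.55764234 0.13069826 0.10749415]
wall-93 1232 [-94.0, -90.0, -84.4] slope 0.0001 z [33.8, 36.3, 37.7]
wall-30 1438 [-34.3, -31.1, -28.4] slope 0.0011 z [34.5, 36.5, 37.9]
wall30 2347 [25.5, 29.3, 35.8] slope 0.0025 z [34.1, 36.2, 37.8]
end wall 2012 [-78.9, -75.3, -66.8]
seat low 615 x [-32.0, -3.2, 25.7] y [-85.9, -82.2, -79.8] z [31.3, 35.4, 36.9] sl -0.0036
seat hi 652 x [-49.5, -4.2, 31.5] y [-47.6, -44.2, -34.1] z [32.8, 35.5, 36.9] sl -0.0302
seat web 2001 x [-31.8, -3.1, 25.6] y [-79.6, -65.8, -42.2] z [10.2, 11.6, 13.0]
loose top 4135 ((425.99908447265625, 199.63980102539062), (43.49396896362305, 60.7742805480957), 81.64228820800781) [29.0, 30.4, 31.8]
```

```bash
python3 - <<'E'
from h import *
im,d,K,M=cam("wrist");s=sense();X=cloud(d,K,M);x,y,z=tf(X);print(s["eef_pos"])
for a,b in((-.028,-.015),(-.01,.005),(.01,.022)):
    w=(x>a)&(x<b)&(z>.03)&(z<.039)
    for lo,hi in((-.097,-.07),(-.055,-.025)):
        v=y[w&(y>lo)&(y<hi)];h,ed=np.histogram(v*1000,np.arange(lo*1000,hi*1000+.1,1));print((a,b),lo,h.tolist())
E
```

```text
[0.55707683 0.13065893 0.10647402]
(-0.028, -0.015) -0.097 [0, 0, 1, 15, 16, 18, 14, 18, 47, 1, 0, 11, 19, 16, 18, 16, 41, 19, 0, 0, 0, 0, 0, 0, 0, 0, 0]
(-0.028, -0.015) -0.055 [0, 0, 0, 0, 0, 0, 0, 17, 17, 18, 27, 23, 26, 12, 0, 0, 0, 0, 0, 0, 0, 17, 30, 20, 16, 26, 24, 0, 0, 0]
(-0.01, 0.005) -0.097 [0, 0, 4, 20, 19, 22, 19, 21, 67, 0, 0, 15, 21, 21, 18, 21, 50, 14, 0, 0, 0, 0, 0, 0, 0, 0, 0]
(-0.01, 0.005) -0.055 [0, 0, 0, 0, 0, 0, 0, 19, 19, 25, 31, 18, 38, 3, 0, 0, 0, 0, 0, 0, 0, 25, 29, 22, 19, 36, 32, 0, 0, 0]
(0.01, 0.022) -0.097 [0, 0, 3, 14, 8, 13, 10, 16, 40, 1, 0, 15, 17, 14, 17, 20, 42, 7, 0, 0, 0, 0, 0, 0, 0, 0, 0]
(0.01, 0.022) -0.055 [0, 0, 0, 0, 0, 0, 0, 15, 16, 20, 24, 15, 31, 0, 0, 0, 0, 0, 0, 0, 1, 22, 23, 16, 17, 29, 30, 0, 0, 0]
```

Call:
{"method": "drive_effector", "body": {
  "segments": "0.03,0,0,0.04,0;0.03,0,0,0.075,0;0.03,0,0,0.09,0;0.03,0,0,0.09,0;0.03,-0.003,0,0.09,0;0.03,-0.006,0,0.09,0;0.03,-0.009,0,0.09,0;0.03,-0.011,0,0.09,0;0.03,-0.013,0,0.09,0;0.03,-0.013,0,0.09,0;0.03,-0.013,0,0.09,0;0.03,-0.013,0,0.09,0",
  "grip_n": 20
}}

```text
time_s: 16.37
eef_pos: [0.5559, 0.1265, 0.0164]
eef_rot: [-2.367, -2.047, -0.017]
force: [5.9, 22.0, -11.3]
grip_width: 0.0296
gripper_force: 11.3
```

Call:
{"method": "drive_effector", "body": {
  "segments": "0.03,0.008,0,0,0;0.03,0.008,0,-0.04,0;0.03,0.008,0,-0.08,0;0.03,0.008,0,-0.09,0;0.03,0.008,0,-0.09,0;0.03,0.008,0,-0.09,0"
}}

```text
time_s: 16.87
eef_pos: [0.558, 0.1257, 0.1093]
eef_rot: [2.377, 2.052, 0.002]
force: [0.3, -0.4, 0.3]
grip_width: 0.0298
gripper_force: 0.0
```

```bash
cat > seat.py <<'E'
from h import *
im,d,K,M=cam("wrist");s=sense();X=cloud(d,K,M);x,y,z=tf(X);print(s["eef_pos"],[float(round(v*1000,1)) for v in tf(s["eef_pos"])])
w=(x>-.025)&(x<.02)&(z>.03)&(z<.039)
for lo,hi in((-.097,-.07),(-.055,-.025)):
    h,_=np.histogram(y[w&(y>lo)&(y<hi)]*1000,np.arange(lo*1000,hi*1000+.1,1));print(lo,h.tolist())
w=(y>-.084)&(y<-.05)&(z>.009)&(z<.04)&(abs(x)<.06);print("x",band(x[w]))
E
python3 seat.py
```

```text
[0.55695215 0.12560656 0.10752006] [-3.9, -72.2, 107.5]
-0.097 [0, 0, 22, 56, 62, 62, 60, 63, 91, 61, 57, 60, 60, 68, 150, 2, 0, 0, 0, 0, 0, 0, 0, 0, 0, 0, 0]
-0.055 [0, 0, 0, 0, 48, 65, 57, 71, 88, 67, 111, 0, 0, 0, 0, 0, 0, 0, 0, 0, 52, 64, 60, 94, 77, 59, 115, 0, 0, 0]
x [-31.3, -3.0, 25.8]
```

The seated bracket is now flush with the outer wall, leaving a 10 mm gap on the other side. Now I'll take the loose bracket by its ends.

Call:
{"method": "drive_effector", "body": {
  "segments": "0.075,0.055,-0.14,0,0;0.075,0.055,-0.14,0,0;0.075,0.055,-0.14,0,0;0.075,0.055,-0.14,0,0;0.075,0.055,-0.14,0.03,0;0.075,0.055,-0.14,0.06,0;0.075,0.055,-0.14,0.09,0;0.075,0.055,-0.14,0.103,0;0.075,0.055,-0.14,0.103,0;0.075,0.055,-0.14,0.103,0;0.055,0.055,-0.14,0.103,0;0.055,0.055,-0.14,0.103,0;0.055,0.055,-0.14,0.103,0;0.055,0.055,-0.14,0.103,0;0.055,0.055,-0.14,0.103,0;0.055,0.055,-0.14,0.103,0",
  "grip_n": 40
}}

```text
time_s: 18.25
eef_pos: [0.4279, 0.2011, 0.0063]
eef_rot: [2.377, 2.053, 0.003]
force: [0.4, -1.2, 2.5]
grip_width: 0.0588
gripper_force: 43.4
```

Call:
{"method": "drive_effector", "body": {
  "segments": "0.055,0,0,-0.04,0;0.055,0,0,-0.08,0;0.055,0,0,-0.11,0;0.055,0,0,-0.11,0;0.055,0,0,-0.11,0",
  "grip_n": 40
}}

```text
time_s: 18.67
eef_pos: [0.4285, 0.2014, 0.1177]
eef_rot: [2.376, 2.052, 0.008]
force: [0.3, 0.2, -1.7]
grip_width: 0.0587
gripper_force: 44.2
```

```bash
cat > held.py <<'E'
from h import *
im,d,K,M=cam("wrist");s=sense();X=cloud(d,K,M);R=Ro.from_rotvec(s["eef_rot"]).as_matrix();print(s["eef_pos"],[float(round(v*1000,1)) for v in tf(s["eef_pos"])],s["grip_width"],R[:,0].round(4),s["force"].round(1))
T=(X-s["eef_pos"])@R
w=(abs(T[...,0])<.04)&(abs(T[...,1])<.0285)&(T[...,2]<-.01)&(T[...,2]>-.045)&(im.min(-1)>120)
P=T[w];print("z",band(P[:,2]),"n",len(P))
A=np.c_[P[:,:2],np.ones(len(P))];f=np.linalg.lstsq(A,P[:,2],rcond=None)[0];print("plane",f.round(4))
k=abs(P[:,2]-A@f)<.002
print("x",band(P[k][:,0]),"y",band(P[k][:,1]),cv2.minAreaRect((P[k][:,:2]*1000).astype(np.float32)))
E
python3 held.py
```

```text
[0.42696598 0.20087474 0.11543281] [-143.2, -15.9, 115.4] 0.05868290915655599 [1.454e-01 9.894e-01 2.000e-04] [-0.3  0.5 -1.4]
z [-27.6, -26.5, -20.4] n 9458
plane [ 0.0183 -0.0041 -0.0263]
x [-21.4, 2.3, 20.9] y [-27.1, -0.2, 27.4] ((-0.7311439514160156, 0.008234024047851562), (56.978641510009766, 44.83871841430664), 89.99811553955078)
```

It's held level, with the closed face 26.5 mm above the TCP. Before placing, I'll regrip 4 mm off-centre so the fingers stay clear of the seated bracket's leg.

Call:
{"method": "drive_effector", "body": {
  "segments": "0.055,0,0,0.04,0;0.055,0,0,0.08,0;0.055,0,0,0.105,0;0.055,0,0,0.11,0;0.055,0,0,0.11,0;0.07,0,0,0.11,0;0.07,0,0,0.11,0;0.07,-0.004,0,0.107,0;0.07,-0.004,0,0.107,0;0.07,-0.004,0,0.107,0;0.055,-0.004,0,0.107,0;0.055,-0.004,0,0.107,0;0.055,-0.004,0,0.107,0;0.055,-0.004,0,0.107,0;0.055,-0.004,0,0.107,0",
  "grip_n": 40
}}

```text
time_s: 19.97
eef_pos: [0.4268, 0.197, 0.0088]
eef_rot: [2.377, 2.053, 0.001]
force: [-0.7, -0.8, 4.4]
grip_width: 0.0588
gripper_force: 43.5
```

Call:
{"method": "drive_effector", "body": {
  "segments": "0.055,0,0,-0.04,0;0.055,0,0,-0.08,0;0.055,0,0,-0.11,0;0.055,0,0,-0.11,0;0.055,0,0,-0.11,0;0.055,0,0,-0.11,0",
  "grip_n": 40
}}

```text
time_s: 20.47
eef_pos: [0.4256, 0.1967, 0.117]
eef_rot: [-2.377, -2.053, 0.003]
force: [-0.2, -0.0, -1.5]
grip_width: 0.0586
gripper_force: 44.3
```

```bash
python3 held.py
```

```text
[0.42506644 0.19649416 0.11613024] [-144.5, -20.5, 116.1] 0.0589400048489848 [ 0.1454  0.9894 -0.0019] [-0.7 -0.4 -1.3]
z [-23.8, -22.6, -16.9] n 9408
plane [ 0.0174 -0.0031 -0.0225]
x [-19.1, 4.7, 23.4] y [-27.4, -0.2, 27.4] ((1.787820816040039, -0.0013580322265625), (57.000160217285156, 44.57467269897461), 89.98133087158203)
```

Call:
{"method": "drive_effector", "body": {
  "segments": "0.055,-0.04,0.142,0,0;0.055,-0.04,0.142,0,0;0.055,-0.04,0.142,0,0;0.055,-0.04,0.142,0,0;0.055,-0.04,0.142,0,0;0.055,-0.04,0.142,0.02,0;0.055,-0.04,0.142,0.04,0;0.055,-0.04,0.142,0.04,0;0.055,-0.04,0.142,0.04,0",
  "grip_n": 40
}}

```text
time_s: 21.27
eef_pos: [0.5583, 0.1366, 0.0749]
eef_rot: [-2.374, -2.051, 0.01]
force: [0.2, 0.1, -1.2]
grip_width: 0.0589
gripper_force: 44.3
```

```bash
python3 held.py
python3 - <<'E'
from h import *
for nm in("wrist","side","scene"):
    im,d,K,M=cam(nm);X=cloud(d,K,M);x,y,z=tf(X)
    print(nm)
    # held closed face
    w=(x>-.024)&(x<.018)&(z>.09)&(z<.106)&(y>-.09)&(y<-.03)&(im.min(-1)>100)
    if w.sum()>20:print(" held y",w.sum(),band(y[w]),"z",band(z[w]))
    w=(x>-.06)&(x<.05)&(z>.09)&(z<.106)&(y>-.08)&(y<-.04)&(im.min(-1)>100)
    if w.sum()>20:print(" held x",w.sum(),band(x[w]))
    w=(x>-.025)&(x<.02)&(z>.031)&(z<.039)
    for lo,hi in((-.095,-.07),(-.055,-.027)):
        h,_=np.histogram(y[w&(y>lo)&(y<hi)]*1000,np.arange(lo*1000,hi*1000+.1,1));print(" ",lo,h.tolist())
    w=(y>-.084)&(y<-.048)&(z>.009)&(z<.038)&(abs(x)<.06)
    if w.sum()>20:print(" seat x",band(x[w]))
E
```

```text
[0.55971618 0.13688795 0.07694719] [-2.8, -60.6, 76.9] 0.058976295774482275 [ 1.450e-01  9.894e-01 -9.000e-04] [ 0.7  0.1 -0.5]
z [-20.9, -19.7, -13.7] n 9406
plane [ 0.0216  0.0026 -0.0196]
x [-19.7, 4.0, 22.7] y [-27.4, 0.4, 27.4] ((1.04296875, -0.020990371704101562), (56.96406173706055, 44.816078186035156), 89.92089080810547)
wrist
 held y 7133 [-79.8, -54.6, -37.2] z [92.1, 98.6, 99.8]
 held x 8697 [-31.1, -2.5, 26.1]
  -0.095 [0, 0, 0, 0, 0, 0, 0, 0, 0, 0, 0, 0, 0, 0, 0, 0, 0, 0, 0, 0, 0, 0, 0, 0, 0]
  -0.055 [0, 0, 0, 0, 0, 0, 0, 4, 89, 102, 164, 3, 0, 0, 0, 0, 0, 0, 0, 0, 17, 110, 76, 110, 88, 103, 162, 0]
side
 held y 208 [-78.1, -52.4, -34.2] z [91.0, 97.1, 100.0]
 held x 214 [-32.8, -2.5, 24.8]
  -0.095 [0, 0, 0, 1, 0, 1, 0, 1, 0, 1, 0, 0, 1, 0, 0, 0, 1, 0, 0, 0, 0, 0, 0, 0, 0]
  -0.055 [0, 0, 0, 0, 0, 2, 1, 3, 4, 4, 4, 8, 4, 2, 1, 1, 0, 1, 0, 0, 0, 3, 2, 3, 4, 2, 3, 7]
 seat x [-35.5, -13.4, 22.5]
scene
 held y 259 [-75.3, -50.7, -35.7] z [91.9, 100.4, 102.6]
 held x 297 [-31.7, -6.1, 35.3]
  -0.095 [0, 1, 0, 1, 0, 2, 1, 2, 1, 0, 2, 2, 1, 3, 0, 0, 0, 0, 0, 0, 0, 0, 0, 0, 0]
  -0.055 [0, 0, 0, 0, 0, 3, 7, 3, 7, 9, 9, 6, 3, 0, 0, 0, 0, 0, 0, 0, 2, 3, 6, 6, 10, 4, 8, 10]
 seat x [-28.6, 11.3, 27.9]
```

```bash
cat > fin.py <<'E'
from h import *
p=sense()["eef_pos"]
im,d,K,M=cam("wrist");X=cloud(d,K,M);x,y,z=tf(X);print([float(round(v*1000,1)) for v in tf(p)])
w=(x>-.024)&(x<.018)&(abs(z-(p[2]+.0225))<.004)&(y>-.09)&(y<-.03)&(im.min(-1)>100)
h,_=np.histogram(y[w]*1000,np.arange(-84,-31,1));print("held y from -84",h.tolist(),"z",band(z[w]))
w=(x>-.025)&(x<.02)&(z>.031)&(z<.039);h,_=np.histogram(y[w]*1000,np.arange(-52,-26.9,.5));print("from -52 step .5",h.tolist())
E
python3 fin.py
```

```text
[-0.9, -60.2, 79.7]
held y from -84 [0, 0, 2, 57, 152, 130, 153, 143, 148, 157, 143, 149, 153, 154, 143, 160, 151, 154, 161, 160, 143, 138, 90, 79, 78, 85, 107, 130, 113, 153, 174, 160, 170, 160, 181, 174, 165, 179, 168, 176, 189, 173, 182, 178, 182, 190, 217, 196, 0, 0, 0, 0] z [99.9, 101.4, 102.5]
from -52 step .5 [0, 0, 0, 0, 0, 0, 0, 0, 0, 34, 38, 50, 45, 41, 75, 97, 1, 0, 0, 0, 0, 0, 0, 0, 0, 0, 0, 0, 0, 0, 0, 0, 0, 0, 0, 23, 45, 59, 38, 43, 56, 50, 34, 48, 59, 57, 53, 91, 0, 0]
```

Measured: held bracket centred at y=-58.4, target -58.3. I'll lower it.

Call:
{"method": "drive_effector", "body": {
  "segments": "0.055,0,-0.001,0.02,0;0.055,0,-0.001,0.035,0;0.055,0,-0.001,0.042,0;0.055,0,-0.001,0.046,0;0.055,0,-0.001,0.046,0;0.055,0,-0.001,0.046,0",
  "grip_n": 40
}}

```text
time_s: 22.02
eef_pos: [0.5607, 0.1369, 0.0331]
eef_rot: [2.377, 2.053, 0.002]
force: [0.4, 0.6, -1.5]
grip_width: 0.0588
gripper_force: 44.3
```

```bash
python3 fin.py
```

```text
[-1.8, -60.4, 33.1]
held y from -84 [0, 0, 7, 85, 149, 140, 149, 153, 141, 166, 131, 149, 158, 142, 168, 133, 168, 148, 151, 165, 145, 128, 74, 79, 73, 76, 84, 74, 108, 162, 176, 162, 169, 176, 175, 159, 180, 174, 183, 171, 175, 178, 186, 185, 182, 178, 251, 44, 0, 0, 0, 0] z [53.6, 54.8, 56.0]
from -52 step .5 [0, 0, 0, 0, 0, 0, 0, 0, 0, 0, 0, 0, 0, 0, 0, 0, 0, 0, 0, 0, 0, 0, 0, 0, 0, 0, 0, 0, 5, 230, 140, 5, 0, 0, 1, 46, 53, 81, 80, 72, 80, 90, 85, 79, 78, 83, 114, 200, 1, 0]
```

Legs are engaged with no contact force. I'll go down to seat it, release and retreat.

Call:
{"method": "drive_effector", "body": {
  "segments": "0.055,0,0,0.004,0;0.055,0,0,0.008,0;0.055,0,0,0.011,0;0.055,0,0,0.0135,0;0.055,0,0,0.0135,0;0.055,0,0,0.0135,0",
  "grip_n": 40
}}

```text
time_s: 22.57
eef_pos: [0.5602, 0.1368, 0.0198]
eef_rot: [2.377, 2.053, -0.0]
force: [-3.2, 0.5, 5.7]
grip_width: 0.0591
gripper_force: 44.9
```

```bash
python3 fin.py
```

```text
[-2.3, -60.6, 19.8]
held y from -84 [0, 0, 10, 108, 147, 147, 153, 142, 156, 139, 149, 149, 152, 154, 154, 150, 154, 155, 156, 163, 129, 116, 80, 79, 67, 75, 80, 77, 124, 167, 166, 167, 168, 173, 184, 169, 179, 169, 175, 181, 175, 181, 181, 176, 190, 177, 246, 5, 0, 0, 0, 0] z [40.3, 41.5, 42.7]
from -52 step .5 [0, 0, 0, 0, 0, 0, 0, 0, 0, 0, 0, 0, 0, 0, 0, 0, 0, 0, 0, 0, 0, 0, 0, 0, 0, 0, 0, 2, 158, 318, 22, 0, 0, 0, 0, 7, 75, 91, 102, 81, 102, 92, 105, 101, 88, 100, 138, 269, 10, 0]
```

Face is at 41.5 mm with 5.7 N of contact, so it's seated. Next is release, retreat and a check.

Call:
{"method": "drive_effector", "body": {
  "segments": "0.075,0,0,0,0;0.075,0,0,0,0;0.075,0,0,0,0;0.075,0,0,0,0;0.075,0,0,-0.03,0;0.075,0,0,-0.07,0;0.075,0,0,-0.1,0;0.075,0,0,-0.1,0;0.075,0.03,0,-0.1,0;0.075,0.03,0,-0.1,0;0.075,0.03,0,-0.1,0",
  "grip_n": 40
}}

```text
time_s: 23.53
eef_pos: [0.5644, 0.1674, 0.1184]
eef_rot: [-2.376, -2.056, 0.0]
force: [-0.1, 0.1, -0.1]
grip_width: 0.075
gripper_force: 0.0
```

```bash
python3 - <<'E'
from h import *
im,d,K,M=cam("wrist");X=cloud(d,K,M);x,y,z=tf(X)
w=(z>.039)&(z<.046)&(y<-.025)&(y>-.095)&(abs(x)<.06);P=X[w];print("upper",cv2.minAreaRect((P[:,:2]*1000).astype(np.float32)),band(x[w]),band(y[w]),band(z[w]))
A=np.c_[P[:,:2],np.ones(len(P))];print("tilt",np.linalg.lstsq(A,P[:,2],rcond=None)[0][:2].round(4))
w=(z>.031)&(z<.0375)&(y<-.0815)&(y>-.0873)&(abs(x)<.06);print("seat leg x",w.sum(),band(x[w]),band(y[w]),band(z[w]))
w=(z>.005)&(z<.014)&(y<-.045)&(y>-.086)&(abs(x)<.07);print(band(z[w]))
print(sense()["eef_pos"],sense()["force"])
cv2.imwrite("pics/w7.png",im[...,::-1])
E
```

```text
upper ((560.4154052734375, 138.33755493164062), (44.44806671142578, 59.95732498168945), 81.91836547851562) [-30.8, -2.2, 26.4] [-80.2, -58.0, -37.6] [40.2, 41.6, 43.0]
tilt [ 0.0014 -0.0037]
seat leg x 190 [-31.8, -2.7, 25.6] [-87.2, -85.8, -84.3] [34.5, 35.7, 36.9]
[5.0, 5.8, 7.0]
[0.56417305 0.16667833 0.11810665] [ 0.09463392  0.09511831 -0.78046924]
```

View pics/w7.png

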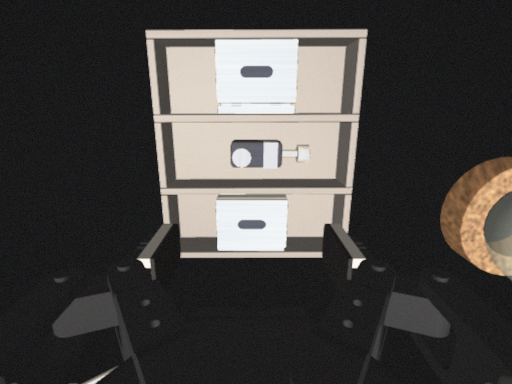

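The view shows the new nested pair at (252,224), flat with its ends level. The finished pair at (257,75) and the boss head at (265,154) are undisturbed, and the gripper is clear.

```bash
python3 -c "
from plant import ctrl, snapshot, camera_params, close_job, sense
print(close_job())"
```

```text
the job is handed in; nothing more can be done
None
```

The loose bracket is turned over and nested flat on the single bracket in its compartment, with their ends level to about 1 mm and about 7.5 mm of side offset. I handed the job in at about 24 s with the gripper clear; it returned no verdict.

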